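# Swing the index table to the red line and clamp it

## Task

Push the black ball handle round with a fingertip until the white index mark on the round table lines up with the red line on the degree ring, then push the yellow clamp lever all the way over, clockwise, to lock the table there. Only push: do not take the ball or the lever between the fingers. Leave the tin, the screwdriver and the wrench where they lie.

Things in the scene. Friction and masses are not known exactly. Their poses are not given: they have to be found in the camera images.
- table_base: Fixed blue cast base of the index table, 190 mm across, 60 mm high. Origin: on the round table's vertical axis, at the bench surface. Top edge: bright ring (radius 75 to 95 mm) with black lines every 5 degrees. Lugs on its +x and -x sides reach 128 mm out, 24 mm high. The clamp's ear, 72 mm high, 116 mm out, stands 120 degrees clockwise (from above) of its +x.
- round_table (a joint): Angle (rad) of the round steel table (150 mm across, top 76 mm above the bench); grows counterclockwise from above, stops at -1.4 and 1.2, at 0 the index mark points along the base's +x. The flange and bolt fixed on it reach 114 mm above the bench. Unclamped it needs about 3 N at the ball and stays where it is left; clamped it takes over ten times that.
- index_mark (a point): Outer end of the white index mark, a radial line 26 mm long and 4 mm wide on the top face at the edge of the round table, 75 mm from the axis. Turns with the table.
- red_line (a point): Inner end of the red line (the target) on the degree ring, 77 mm from the axis, 61 mm above the bench. The line is radial, 20 mm long, 4 mm wide, with a red clip at the ring's outer edge, 61 mm high. Fixed during the episode. At the start it lies 20 to 105 degrees counterclockwise of the index mark.
- ball (a point): Centre of the black ball, 28 mm across, on the handle of the round table: 110 mm from the axis, 102 mm above the bench, 115 degrees counterclockwise (from above) of the index mark. A 10 mm steel bar slopes down from it to the table's edge. Turns with the table; free air all round and below it.
- clamp_lever (a joint): Angle (rad) of the yellow clamp lever about a vertical axis: 0 loose (the start), grows clockwise seen from above, stops at 1.2 fully home. The brake starts to bite at about 0.8 and the table is locked from 1.0. Needs about 2.5 N at the end of the lever, 5 N near home; stays where it is left.
- lever_end (a point): Centre of the rounded end (18 mm across) of the yellow lever, 58 mm from the lever's axis, 96 mm above the bench. The arm is a 12 mm round bar sloping slightly down to its hub. Turns with the lever. The swing lies outside the base, over the bare bench.
- lever_pivot (a point): Point on the vertical axis of the clamp lever, at the height of the lever's end. Fixed to the base, 100 mm from the table's axis.
- tin: Loose open aluminium tin, 90 mm across, 34 mm high; origin at the centre of its underside. Leave alone.
- screwdriver: Loose screwdriver with a green handle lying on the bench; origin under its middle, x towards the tip. Leave alone.
- wrench: Loose steel wrench lying flat on the bench; origin under its middle, x along it. Leave alone.

How it is judged:
By the outcome, as a careful person would: the job done as asked, in the order asked, and still so for the second after the job is handed in, with the robot touching nothing.
It also fails if it takes over 58 s, if anything falls off the work surface, if the arm or the gripper's body presses on something with over 40 N, if the wrist force passes 120 N, or if a joint passes its speed limit or range.

## Robot

A 6-joint arm with a two-finger parallel gripper is mounted at the origin on the work surface. World frame = base frame: x ahead of the robot, y to its left, z up, the work surface at z = 0. Lengths are in mm, angles in rad, forces in N, time in s.
With the tool pointing down it reaches from about 250 to 725 mm from the base axis. Payload 4 kg.
Tool frame: the origin (TCP) lies on the front face of the gripper's body, between the roots of the fingers; the fingertips stand 73 mm ahead of it and the grasp point (between the pads) lies 54 mm ahead of it (arm.hold_point_z is the distance from the TCP to the grasp point, in mm); z points along the fingers, y is the line along which they close (so a half turn about z gives the same grasp; the last joint's range is limited). The gripper opens to 85 mm and grips with 20 to 120 N. Pads are 22 mm wide; open, the fingers measure 114 mm over their backs; the gripper's body (76 mm by 85 mm) begins 54 mm behind the grasp point. The pads swing forward as they close: fully open they stand 13 mm farther back than shut.
Start: joints at [-1.201, 0.241, 0.005, 1.335, 0, 1.571], TCP at [180.713, -466.2, 303.906] pointing down, gripper open.
Joint ranges: [-2.72, 2.72], [-1.05, 1.87], [-1.09, 1.28], [-1.99, 2.15], [-1.42, 1.44], [-3.14, 3.14]. Speed limits (rad/s): [2.79, 2.79, 3.14, 3.14, 3.14, 3.14].

## Interface

Orientations are given as a 3x3 rotation matrix whose columns are the frame's x, y, z axes.
In Python, from plant import arm gives the robot as it stands.
- The arm moves only by the tool step_arm, never from a script. Its arguments are lists of equal length, an entry for each row: "linear": the shift along the world's x, y, z in mm, a list of three; "rot": the turn, a rotation vector about the world's x, y, z in degrees, a list of three. In form: {"linear": [[tx, ty, tz], ...], "rot": [[wx, wy, wz], ...]}. A call has 1 to 8 rows; each row is the pose to reach, as a shift and turn from the pose commanded when the call began; what a row does not reach only later rows make up. A row lasts 1/10 s, in which the tool goes at most 50 mm and 8.59 degrees, less where a joint would pass 70% of its speed; a pose out of reach is approached as far as the arm can. A call with a gripper value outside its range is refused whole. "hand" is the closure, from 0 (fully open) to 1 (shut), set as the call begins (left out, the last holds). The fingers move at their own pace and stop on an object; the grip force is fixed at half the most. Time passes only in rows, so rows that repeat a pose let the fingers close. It gives the time, the measured TCP pose, the force, the opening and the grip force at its end, in the units of the state.
- arm.state(): the state, without advancing time (a new reading comes with each control period).
- arm.get_image(name): name is "scene" or "top" or "wrist"; returns (picture, depth): 400x640x3 uint8, red, green, blue; 400x640 float32, mm along the optical axis (not along the pixel's ray), 0 where there is no reading.
- arm.camera_model(name): a dict with "fx", "fy", "cx", "cy" (pixels), "extrinsics" (4x4, takes a point from camera to world coordinates). Camera axes: x right, y up, looking along -z (the intrinsics and any distortion apply to the point x, -y, -z); pixel columns grow to the right and rows downward; lengths in mm; the calibration is good to about 2 mm. A picture is of the moment at which its call begins: read the wrist's pose just before it. camera_model takes no time and is no camera call; for the wrist camera it gives the pose at the moment of the call.
- arm.finish_job(): hands the job in; it is judged then, once.
The state is a dict: "time": time; "joint_pos": joint angles; "qd": joint speeds; "joint_efforts": joint torques, N m; "tcp_pos": TCP position; "tcp_rot": TCP orientation; "force": force on the tool from outside, world axes, zero at the start; "torque": the same for the moment, N m; "grip_width": finger opening in mm; "grasp_force": force on a finger pad.
Only numpy, scipy, OpenCV 4.12 (cv2) and the standard library are available. Lean on these libraries where they do the work, as an engineer would, in place of code of your own. Each camera call takes 0.05 s, during which the arm holds its last target. There are 200 camera calls.

## Working session

There is one attempt and no reset: what is moved stays moved. The work goes in short steps, Python scripts to look and compute and a tool call to move; the robot and the scene stay as the last step left them, time stands still between calls to the robot, and variables do not carry over. Pictures are saved under pics/ and viewed, at most 10 in all, crops included, and the job is handed in when it is done.

Besides the shell and the picture viewer there is one more tool, called by a JSON object that holds its "name" and its "arguments", one argument or row to a line. step_arm: Moves the arm, as the interface text tells. Its arguments: {"type":"object","properties":{"linear":{"type":"array","items":{"type":"array","items":{"type":"number"}}},"rot":{"type":"array","items":{"type":"array","items":{"type":"number"}}},"hand":{"type":"number"}},"required":["linear","rot"]}

```bash
mkdir -p pics
cat > h.py <<'E'
import numpy as np, cv2
from plant import arm
def snap(n,f):
    m=arm.camera_model(n); p,d=arm.get_image(n)
    cv2.imwrite(f'pics/{f}.png',p[:,:,::-1]); np.savez(f'pics/{f}.npz',p=p,d=d,E=m['extrinsics'],K=[m['fx'],m['fy'],m['cx'],m['cy']])
    print({k:v for k,v in m.items() if k!='extrinsics'}); return p,d
def world(f,u,v,z=None):
    q=np.load(f'pics/{f}.npz'); fx,fy,cx,cy=q['K']; E=q['E']
    r=np.array([(u-cx)/fx,-(v-cy)/fy,-1.])
    if z is None: t=np.median([a for a in q['d'][int(v)-1:int(v)+2,int(u)-1:int(u)+2].ravel() if a>0])
    else: t=(z-E[2,3])/(E[:3,:3]@r)[2]
    return (E[:3,:3]@(r*t)+E[:3,3]).round(1)
E
python3 - <<'E'
from h import *
snap('top','t0'); snap('scene','s0'); s=arm.state(); print(s['tcp_rot'],s['time'])
E
```

```text
{'fx': 445.6279500008275, 'fy': 445.6279500008275, 'cx': 317.5124085433135, 'cy': 208.11531331402577}
{'fx': 405.4976195930848, 'fy': 405.4976195930848, 'cx': 315.90962636718376, 'cy': 198.51327303894402}
[[ 9.32400013e-01  3.61427424e-01 -6.58364635e-04]
 [ 3.61428022e-01 -9.32398309e-01  1.78267131e-03]
 [ 3.04482288e-05 -1.90011418e-03 -9.99998194e-01]] 0.1
```

View pics/t0.png

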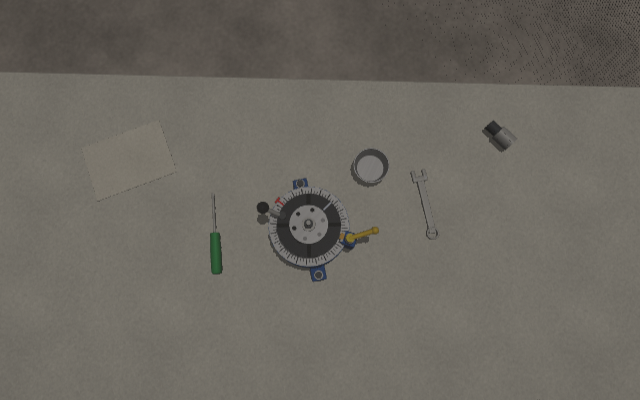

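View pics/s0.png

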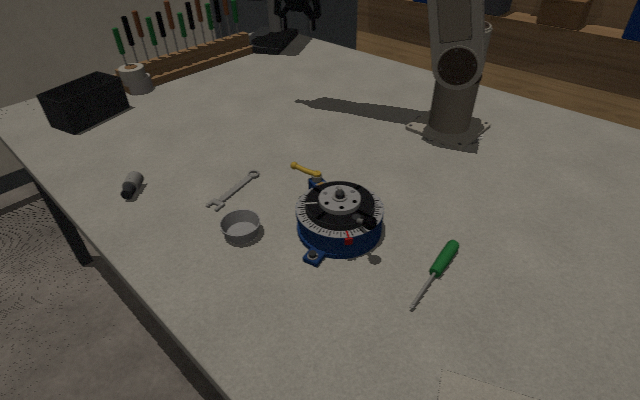

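Run:
```python
from h import *
p=cv2.imread('pics/t0.png')[165:290,240:400]
p=np.clip(p*1.6,0,255).astype('uint8')
cv2.imwrite('pics/t0c.png',cv2.resize(p,None,fx=4.6,fy=4.6,interpolation=cv2.INTER_CUBIC))
print(np.load('pics/t0.npz')['E'].round(3))
for n,u,v,z in [('axis',309,223,114),('ball',263,208,102),('lev',376,230,96),('hub',350,239,96),('lug1',300,184,24),('lug2',318,274,24),('tin',370,167,34),('wr',420,200,5)]: print(n,world('t0',u,v,z),world('t0',u,v))
```

```text
[[ 2.700000e-02  9.830000e-01 -1.810000e-01  4.251030e+02]
 [-1.000000e+00  2.600000e-02 -7.000000e-03  2.401600e+01]
 [-3.000000e-03  1.810000e-01  9.840000e-01  1.097238e+03]
 [ 0.000000e+00  0.000000e+00  0.000000e+00  1.000000e+00]]
axis [571.6  49.5 114. ] [571.6  49.5 113.7]
ball [605.  155.3 102. ] [603.  153.8 113.1]
lev [ 562.2 -102.1   96. ] [ 561.1 -101.1  104. ]
hub [540.2 -43.6  96. ] [540.6 -43.8  92.6]
lug1 [681.8  77.   24. ] [681.8  77.   24. ]
lug2 [462.7  26.7  24. ] [462.7  26.7  23.1]
tin [727.  -94.7  34. ] [735.7 -98.1   3.3]
wr [ 653.1 -223.3    5. ] [ 653.9 -224.2    1. ]
```

View pics/t0c.png

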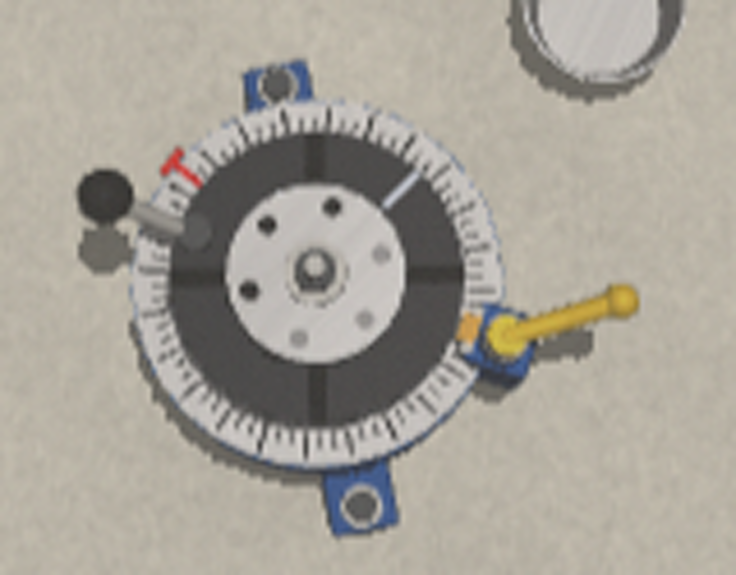

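{"name": "step_arm", "arguments": {
  "linear": [
    [391,516,20],
    [391,516,20],
    [391,516,20],
    [391,516,20],
    [391,516,20],
    [391,516,20],
    [391,516,20],
    [391,516,20]
  ],
  "rot": [
    [0,0,31],
    [0,0,31],
    [0,0,31],
    [0,0,31],
    [0,0,31],
    [0,0,31],
    [0,0,31],
    [0,0,31]
  ],
  "hand": 1
}}

```text
time: 0.9
tcp_pos: [422.8, -145.6, 316.1]
tcp_rot: [[0.613, 0.79, -0.0], [0.79, -0.613, -0.0], [-0.0, -0.0, -1.0]]
force: [1.2, -0.3, 0.1]
grip_width: 0.4
grasp_force: 0.0
```

Run:
```python
from h import *
s=arm.state(); print(s['time'],s['tcp_pos'],s['joint_pos'],s['tcp_rot'],arm.camera_model('wrist')['extrinsics'])
for n,u,v,z in [('mark',418,173,76),('markin',385,206,76),('redin',200,186,61),('redout',180,158,61),('bolt',316,264,114),('ball',105,195,102),('lev',623,299,96),('hub',506,333,96),('lug1',277,85,24),('lug2',361,505,24)]: print(n,world('t0',240+u/4.6-.5,165+v/4.6-.5,z))
```

```text
0.9 [ 422.80630383 -145.63698724  316.11931915] [-3.31617201e-01  1.30803274e-01 -9.90023850e-02  1.34125571e+00
 -2.08454885e-04  1.89915646e+00] [[ 6.13098881e-01  7.90006114e-01 -3.18472505e-04]
 [ 7.90006128e-01 -6.13098936e-01 -1.10806017e-04]
 [-2.82792585e-04 -1.83660185e-04 -9.99999943e-01]] [[ 7.90850974e-01  5.82951691e-01  1.86338571e-01  4.69665555e+02]
 [-6.12008767e-01  7.53342712e-01  2.40665802e-01 -8.48829228e+01]
 [-8.02681398e-05 -3.04371623e-01  9.52553363e-01  3.85784826e+02]
 [ 0.00000000e+00  0.00000000e+00  0.00000000e+00  1.00000000e+00]]
mark [627.8   2.   76. ]
markin [610.3  18.4  76. ]
redin [621.  113.7  61. ]
redout [635.5 124.7  61. ]
bolt [574.   51.3 114. ]
ball [607.5 156.9 102. ]
lev [563.3 -99.7  96. ]
hub [544.9 -42.4  96. ]
lug1 [684.4  77.8  24. ]
lug2 [462.   26.7  24. ]
```

{"name": "step_arm", "arguments": {
  "linear": [
    [138,166,4],
    [138,166,4],
    [138,166,4],
    [138,166,4],
    [138,166,4],
    [138,166,4]
  ],
  "rot": [
    [0,0,0],
    [0,0,0],
    [0,0,0],
    [0,0,0],
    [0,0,0],
    [0,0,0]
  ]
}}

```text
time: 1.5
tcp_pos: [561.2, 20.8, 318.8]
tcp_rot: [[0.61, 0.792, -0.002], [0.792, -0.61, 0.0], [-0.001, -0.001, -1.0]]
force: [-0.1, -0.4, -0.1]
grip_width: 0.2
grasp_force: 0.0
```

Run:
```python
from h import *
s=arm.state(); print(s['time'],s['tcp_pos'])
snap('wrist','w0')
p=cv2.imread('pics/w0.png'); cv2.imwrite('pics/w0b.png',cv2.resize(np.clip(p*1.4,0,255).astype('uint8'),(800,500)))
```

```text
1.5 [561.21069821  20.8439145  318.84292724]
{'fx': 307.7002180366638, 'fy': 307.7002180366638, 'cx': 319.9163772248379, 'cy': 198.5067392007836}
```

View pics/w0b.png

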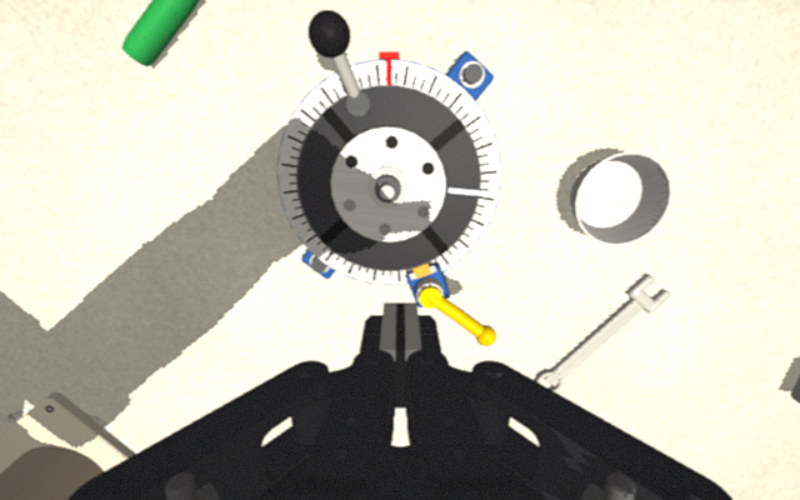

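The wrist picture shows the mark's outer end at (486,192), red inner end (389,84), ball (329,34), lever end (487,336) and bolt (387,188) in the 800-wide view.

Run:
```python
from h import *
W={}
for n,u,v,z in [('mark',486,192,76),('markin',448,190,76),('redin',389,84,61),('redout',389,60,61),('bolt',387,187,114),('ball',329,34,102),('lev',487,337,96),('hub',430,296,96),('lug1',472,74,24)]: W[n]=world('w0',u/1.25,v/1.25,z); print(n,W[n])
c=np.array([573.3,52])
for c in (c,W['bolt'][:2]):
  for n in ('mark','redin','redout','ball'):
    d=W[n][:2]-c; print(n,np.hypot(*d).round(1),np.degrees(np.arctan2(d[1],d[0])).round(1))
```

```text
mark [631.6  -1.9  76. ]
markin [608.   18.2  76. ]
redin [619.5 111.6  61. ]
redout [630.  125.1  61. ]
bolt [574.7  54.2 114. ]
ball [605.3 156.3 102. ]
lev [ 561.2 -101.8   96. ]
hub [545.  -40.7  96. ]
lug1 [682.9  77.4  24. ]
mark 79.4 -42.8
redin 75.4 52.2
redout 92.5 52.2
ball 109.1 72.9
mark 79.9 -44.6
redin 72.8 52.0
redout 89.9 52.0
ball 106.6 73.3
```

{"name": "step_arm", "arguments": {
  "linear": [
    [42,59,0],
    [83,117,0],
    [83,117,0],
    [83,117,-50],
    [83,117,-100],
    [83,117,-150],
    [83,117,-162],
    [83,117,-162]
  ],
  "rot": [
    [0,0,-2],
    [0,0,-2],
    [0,0,-2],
    [0,0,-2],
    [0,0,-2],
    [0,0,-2],
    [0,0,-2],
    [0,0,-2]
  ]
}}

```text
time: 2.35
tcp_pos: [641.3, 133.8, 156.1]
tcp_rot: [[0.641, 0.767, -0.006], [0.767, -0.642, -0.001], [-0.005, -0.004, -1.0]]
force: [0.2, -0.9, -0.8]
grip_width: 0.0
grasp_force: 0.0
```

```bash
cat > arc.py <<'E'
import sys; from h import *
c=np.array([573.3,52]); s=arm.state(); p=s['tcp_pos']; d=p[:2]-c
print(s['time'],p.round(1),'az',np.degrees(np.arctan2(d[1],d[0])).round(2),'r',np.hypot(*d).round(1),'yaw',np.degrees(np.arctan2(s['tcp_rot'][1,0],s['tcp_rot'][0,0])).round(2),'F',s['force'].round(1))
for a in map(float,sys.argv[1:]):
    q=c+112*np.array([np.cos(np.radians(a)),np.sin(np.radians(a))]); print(a,(q-p[:2]).round(0))
E
python3 arc.py 55 60 65 70 75 80 85 90
```

```text
2.35 [641.3 133.8 156.1] az 50.25 r 106.4 yaw 50.1 F [ 0.2 -0.9 -0.8]
55.0 [-4. 10.]
60.0 [-12.  15.]
65.0 [-21.  20.]
70.0 [-30.  23.]
75.0 [-39.  26.]
80.0 [-49.  28.]
85.0 [-58.  30.]
90.0 [-68.  30.]
```

{"name": "step_arm", "arguments": {
  "linear": [
    [0,0,0],
    [0,0,0]
  ],
  "rot": [
    [0,0,0],
    [0,0,0]
  ]
}}

```text
time: 2.55
tcp_pos: [645.2, 135.4, 162.3]
tcp_rot: [[0.641, 0.768, 0.007], [0.768, -0.641, 0.001], [0.005, 0.004, -1.0]]
force: [-0.5, 0.4, 0.4]
grip_width: 0.1
grasp_force: 0.0
```

```bash
python3 arc.py 55 60 65 70 75 80 85 90
```

```text
2.55 [645.2 135.4 162.3] az 49.23 r 110.1 yaw 50.15 F [-0.5  0.4  0.4]
55.0 [-8.  8.]
60.0 [-16.  14.]
65.0 [-25.  18.]
70.0 [-34.  22.]
75.0 [-43.  25.]
80.0 [-52.  27.]
85.0 [-62.  28.]
90.0 [-72.  29.]
```

{"name": "step_arm", "arguments": {
  "linear": [
    [-7,8,-2],
    [-15,14,-2],
    [-24,18,-2],
    [-33,22,-2],
    [-42,25,-2],
    [-51,27,-2],
    [-61,28,-2],
    [-71,29,-2]
  ],
  "rot": [
    [0,0,5],
    [0,0,10],
    [0,0,15],
    [0,0,20],
    [0,0,25],
    [0,0,30],
    [0,0,35],
    [0,0,40]
  ]
}}

```text
time: 3.35
tcp_pos: [575.0, 165.0, 159.7]
tcp_rot: [[-0.007, 1.0, 0.009], [1.0, 0.007, 0.002], [0.002, 0.009, -1.0]]
force: [3.7, -1.4, -1.7]
grip_width: 0.2
grasp_force: 2.0
```

```bash
python3 arc.py 95 100 105 110 115 120 125 130
```

```text
3.35 [575.  165.  159.7] az 89.14 r 113.1 yaw 90.38 F [ 3.7 -1.4 -1.7]
95.0 [-11.  -1.]
100.0 [-21.  -3.]
105.0 [-31.  -5.]
110.0 [-40.  -8.]
115.0 [-49. -12.]
120.0 [-58. -16.]
125.0 [-66. -21.]
130.0 [-74. -27.]
```

Pushing at about 3.7 N, as expected.

{"name": "step_arm", "arguments": {
  "linear": [
    [-11,-1,-1],
    [-21,-3,-1],
    [-31,-5,-1],
    [-40,-8,-1],
    [-49,-12,-1],
    [-58,-16,-1],
    [-66,-21,-1],
    [-74,-27,-1]
  ],
  "rot": [
    [0,0,5],
    [0,0,10],
    [0,0,15],
    [0,0,20],
    [0,0,25],
    [0,0,30],
    [0,0,35],
    [0,0,40]
  ]
}}

```text
time: 4.15
tcp_pos: [501.3, 139.2, 159.4]
tcp_rot: [[-0.649, 0.761, 0.01], [0.761, 0.649, 0.005], [-0.003, 0.011, -1.0]]
force: [2.2, 2.8, 2.2]
grip_width: 0.0
grasp_force: 2.0
```

```bash
python3 arc.py 133 136 139 142 144 145
python3 - <<'E'
from h import *
snap('wrist','w1')
p=cv2.imread('pics/w1.png'); cv2.imwrite('pics/w1b.png',cv2.resize(np.clip(p*1.4,0,255).astype('uint8'),(800,500)))
E
```

```text
4.15 [501.3 139.2 159.4] az 129.55 r 113.0 yaw 130.45 F [2.2 2.8 2.2]
133.0 [-4. -5.]
136.0 [-9. -9.]
139.0 [-13. -14.]
142.0 [-16. -18.]
144.0 [-19. -21.]
145.0 [-20. -23.]
{'fx': 307.7002180366638, 'fy': 307.7002180366638, 'cx': 319.9163772248379, 'cy': 198.5067392007836}
```

View pics/w1b.png

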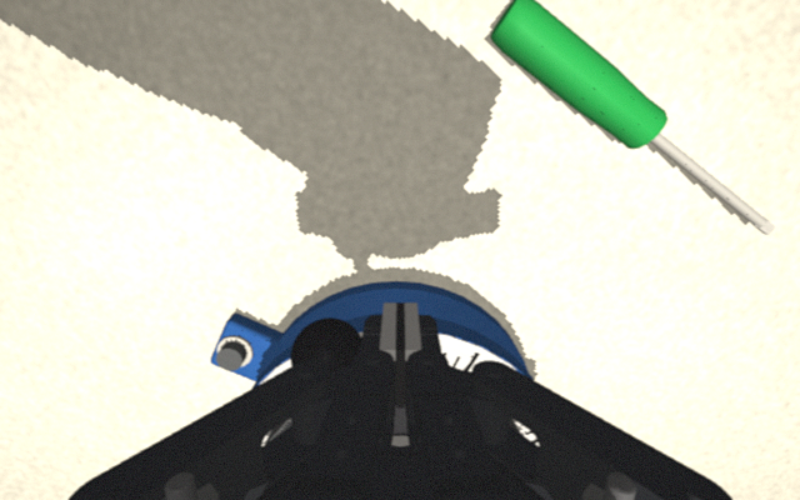

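```bash
python3 - <<'E'
from h import *
c=np.array([573.3,52])
for z in (102,):
  d=world('w1',327/1.25,347/1.25,z)[:2]-c; print(np.hypot(*d),np.degrees(np.arctan2(d[1],d[0])))
E
python3 arc.py 134 138 142 145 147
```

```text
114.02569885775748 143.7029405606072
4.2 [499.7 137.8 159.1] az 130.62 r 113.0 yaw 130.53 F [2.2 0.4 2.4]
134.0 [-4. -5.]
138.0 [-10. -11.]
142.0 [-15. -17.]
145.0 [-18. -22.]
147.0 [-20. -25.]
```

{"name": "step_arm", "arguments": {
  "linear": [
    [-5,-6,-1],
    [-10,-12,-1],
    [-15,-18,-1],
    [-19,-23,-1],
    [-22,-28,-1],
    [-22,-28,-1]
  ],
  "rot": [
    [0,0,4],
    [0,0,8],
    [0,0,12],
    [0,0,15],
    [0,0,18],
    [0,0,18]
  ]
}}

```text
time: 4.8
tcp_pos: [478.1, 109.9, 157.0]
tcp_rot: [[-0.849, 0.529, 0.006], [0.529, 0.849, 0.002], [-0.004, 0.005, -1.0]]
force: [0.8, 1.7, 2.2]
grip_width: -0.1
grasp_force: 0.9
```

```bash
python3 arc.py 142
```

```text
4.8 [478.1 109.9 157. ] az 148.7 r 111.4 yaw 148.09 F [0.8 1.7 2.2]
142.0 [ 7. 11.]
```

{"name": "step_arm", "arguments": {
  "linear": [
    [8,12,0],
    [8,12,40],
    [8,12,90],
    [20,8,135],
    [65,-10,160],
    [110,-26,160],
    [146,-40,160],
    [146,-40,160]
  ],
  "rot": [
    [0,0,0],
    [0,0,0],
    [0,0,0],
    [0,0,0],
    [0,0,0],
    [0,0,0],
    [0,0,0],
    [0,0,0]
  ]
}}

```text
time: 5.6
tcp_pos: [626.4, 68.1, 311.5]
tcp_rot: [[-0.847, 0.531, -0.001], [0.531, 0.847, -0.001], [-0.0, -0.001, -1.0]]
force: [-0.6, 0.5, -0.9]
grip_width: -0.1
grasp_force: 0.0
```

{"name": "step_arm", "arguments": {
  "linear": [
    [0,0,0],
    [0,0,0],
    [0,0,0]
  ],
  "rot": [
    [0,0,0],
    [0,0,0],
    [0,0,0]
  ]
}}

```text
time: 5.9
tcp_pos: [621.3, 70.3, 314.9]
tcp_rot: [[-0.85, 0.526, 0.0], [0.526, 0.85, 0.0], [-0.0, 0.0, -1.0]]
force: [-0.3, -0.2, -0.3]
grip_width: -0.1
grasp_force: 0.0
```

```bash
python3 arc.py
python3 - <<'E'
from h import *
snap('wrist','w2')
p=cv2.imread('pics/w2.png'); cv2.imwrite('pics/w2b.png',cv2.resize(np.clip(p*1.2,0,255).astype('uint8'),(800,500),interpolation=cv2.INTER_CUBIC))
E
```

```text
5.9 [621.3  70.3 314.9] az 20.91 r 51.4 yaw 148.24 F [-0.3 -0.2 -0.3]
{'fx': 307.7002180366638, 'fy': 307.7002180366638, 'cx': 319.9163772248379, 'cy': 198.5067392007836}
```

View pics/w2b.png

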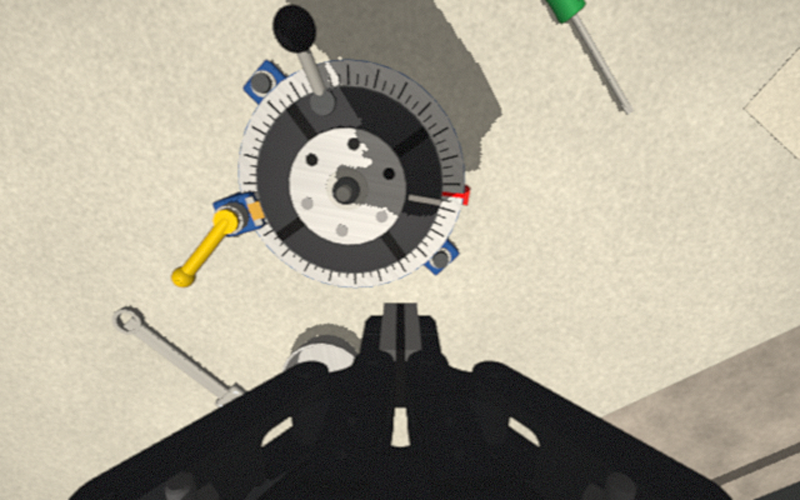

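Run:
```python
from h import *
p=cv2.imread('pics/w2.png')[135:180,315:385]
cv2.imwrite('pics/w2c.png',cv2.resize(np.clip(p*1.2,0,255).astype('uint8'),None,fx=11,fy=11,interpolation=cv2.INTER_CUBIC))
```

```text
(no output)
```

View pics/w2c.png

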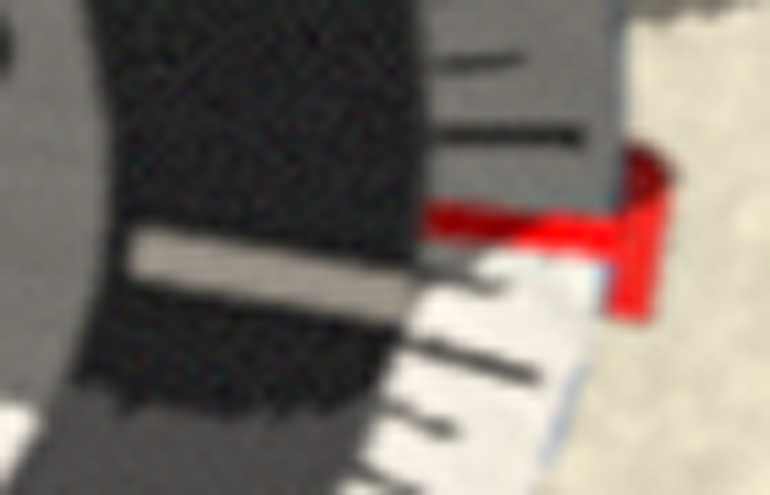

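Run:
```python
from h import *
W={}
for n,u,v,z in [('markin',130,255,76),('mark',410,298,76),('redin',425,220,61),('redout',612,238,61)]: W[n]=world('w2',315+u/11-.5,135+v/11-.5,z)
W['bolt']=world('w2',346/1.25,188/1.25,114);W['ball']=world('w2',294/1.25,29/1.25,102)
W['lug1']=world('w2',441/1.25,257/1.25,24);W['lug2']=world('w2',264/1.25,82/1.25,24)
for n in W: print(n,W[n])
m=(W['lug1']+W['lug2'])[:2]/2; print('lugmid',m)
for c in (np.array([573.3,52]),m,W['bolt'][:2]):
  for n in ('markin','mark','redin','redout','ball'):
    d=W[n][:2]-c; print(n,np.hypot(*d).round(1),np.degrees(np.arctan2(d[1],d[0])).round(1),end='; ')
  print()
for a,b in (('markin','mark'),('redin','redout')):
  d=W[b]-W[a]; print(np.degrees(np.arctan2(d[1],d[0])))
```

```text
markin [604.6  87.   76. ]
mark [621.6 106.9  76. ]
redin [619.  111.7  61. ]
redout [630.  126.1  61. ]
bolt [570.1  56.2 114. ]
ball [467.   83.2 102. ]
lug1 [681.4  79.9  24. ]
lug2 [462.1  29.2  24. ]
lugmid [571.75  54.55]
markin 47.0 48.2; mark 73.1 48.7; redin 75.2 52.6; redout 93.3 52.6; ball 110.8 163.6; 
markin 46.2 44.6; mark 72.3 46.4; redin 74.2 50.4; redout 92.3 50.9; ball 108.6 164.7; 
markin 46.2 41.8; mark 72.3 44.6; redin 74.0 48.6; redout 92.1 49.4; ball 106.6 165.3; 
49.493683766983295
52.62419250445182
```

{"name": "step_arm", "arguments": {
  "linear": [
    [-40,15,0],
    [-80,32,0],
    [-118,46,-20],
    [-138,52,-60],
    [-138,52,-110],
    [-138,52,-158],
    [-138,52,-158],
    [-138,52,-158]
  ],
  "rot": [
    [0,0,0],
    [0,0,0],
    [0,0,0],
    [0,0,0],
    [0,0,0],
    [0,0,0],
    [0,0,0],
    [0,0,0]
  ]
}}

```text
time: 6.75
tcp_pos: [483.7, 121.7, 157.2]
tcp_rot: [[-0.85, 0.527, -0.001], [0.527, 0.85, -0.0], [0.0, -0.0, -1.0]]
force: [0.2, -0.5, 1.2]
grip_width: 0.1
grasp_force: 0.0
```

{"name": "step_arm", "arguments": {
  "linear": [
    [-3,-5,0],
    [-6,-10,0],
    [-6,-10,0]
  ],
  "rot": [
    [0,0,1],
    [0,0,3],
    [0,0,3]
  ]
}}

```text
time: 7.05
tcp_pos: [479.6, 111.2, 159.1]
tcp_rot: [[-0.876, 0.482, 0.005], [0.482, 0.876, 0.001], [-0.004, 0.003, -1.0]]
force: [-0.5, 0.1, -0.4]
grip_width: 0.2
grasp_force: 0.0
```

```bash
python3 arc.py 148 150 151 152 152.6
```

```text
7.05 [479.6 111.2 159.1] az 147.74 r 110.8 yaw 151.16 F [-0.5  0.1 -0.4]
148.0 [-1.  0.]
150.0 [-3. -3.]
151.0 [-4. -5.]
152.0 [-5. -7.]
152.6 [-6. -8.]
```

{"name": "step_arm", "arguments": {
  "linear": [
    [-1,-2,0],
    [-2,-4,0],
    [-3,-6,0],
    [-4,-8,0],
    [-4,-8,0],
    [-4,-8,0]
  ],
  "rot": [
    [0,0,0],
    [0,0,0],
    [0,0,0],
    [0,0,1],
    [0,0,1],
    [0,0,1]
  ]
}}

```text
time: 7.65
tcp_pos: [474.5, 103.5, 156.4]
tcp_rot: [[-0.884, 0.467, 0.001], [0.467, 0.884, 0.0], [-0.0, 0.0, -1.0]]
force: [3.2, 0.4, 2.6]
grip_width: -0.2
grasp_force: 1.5
```

```bash
python3 arc.py 152.6
```

```text
7.65 [474.5 103.5 156.4] az 152.47 r 111.5 yaw 152.19 F [3.2 0.4 2.6]
152.6 [-1.  0.]
```

{"name": "step_arm", "arguments": {
  "linear": [
    [6,12,0],
    [6,12,45],
    [6,12,92],
    [50,0,94],
    [95,-15,94],
    [140,-25,94],
    [180,-38,94],
    [201,-38,94]
  ],
  "rot": [
    [0,0,0],
    [0,0,0],
    [0,0,0],
    [0,0,0],
    [0,0,0],
    [0,0,0],
    [0,0,0],
    [0,0,0]
  ]
}}

```text
time: 8.45
tcp_pos: [677.0, 63.9, 247.8]
tcp_rot: [[-0.883, 0.469, -0.003], [0.469, 0.883, -0.002], [0.002, -0.003, -1.0]]
force: [1.2, 1.0, 0.2]
grip_width: 0.2
grasp_force: 0.0
```

{"name": "step_arm", "arguments": {
  "linear": [
    [0,0,0],
    [0,0,0],
    [0,0,0]
  ],
  "rot": [
    [0,0,0],
    [0,0,0],
    [0,0,0]
  ]
}}

```text
time: 8.75
tcp_pos: [673.8, 66.0, 249.6]
tcp_rot: [[-0.885, 0.466, -0.003], [0.466, 0.885, -0.0], [0.002, -0.002, -1.0]]
force: [-0.6, 0.3, 1.0]
grip_width: 0.4
grasp_force: 0.0
```

```bash
python3 arc.py
python3 - <<'E'
from h import *
snap('wrist','w3')
p=cv2.imread('pics/w3.png'); u,v=[317,200]
# project the red point to place the crop
q=np.load('pics/w3.npz'); fx,fy,cx,cy=q['K']; E=np.linalg.inv(q['E'])
P=(E@np.array([617,105,68,1]))[:3]; u=int(cx+fx*P[0]/-P[2]); v=int(cy-fy*P[1]/-P[2]); print(u-40,v-28)
c=p[v-28:v+28,u-40:u+40]
cv2.imwrite('pics/w3c.png',cv2.resize(np.clip(c*1.2,0,255).astype('uint8'),None,fx=10,fy=10,interpolation=cv2.INTER_CUBIC))
E
```

```text
8.75 [673.8  66.  249.6] az 7.94 r 101.5 yaw 152.23 F [-0.6  0.3  1. ]
{'fx': 307.7002180366638, 'fy': 307.7002180366638, 'cx': 319.9163772248379, 'cy': 198.5067392007836}
291 85
```

View pics/w3c.png

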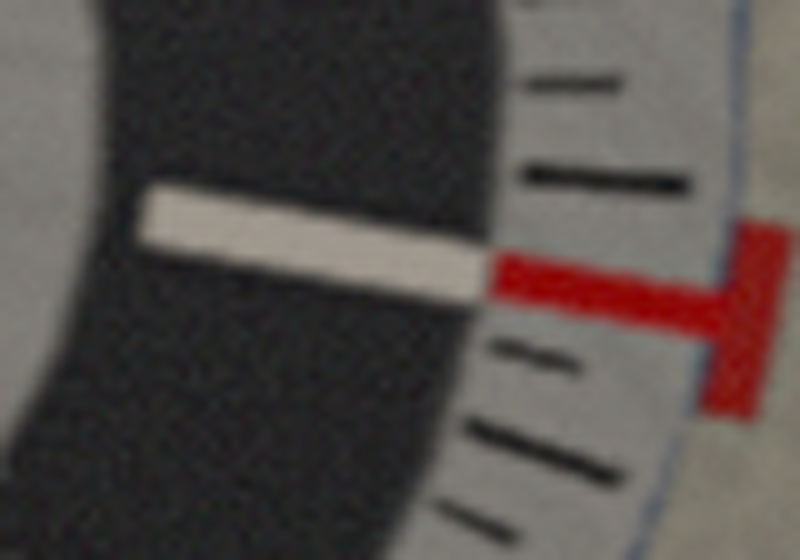

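Run:
```python
from h import *
W={}
for n,u,v,z in [('markin',145,216,76),('mark',482,271,76),('redin',497,275,61),('redout',722,314,61)]: W[n]=world('w3',291+u/10-.5,85+v/10-.5,z)
print(W)
for c in (np.array([573.3,52]),np.array([572,53]),np.array([574,53])):
  for n in W:
    d=W[n][:2]-c; print(n,np.hypot(*d).round(1),np.degrees(np.arctan2(d[1],d[0])).round(1),end='; ')
  print()
for a,b in (('markin','mark'),('redin','redout')):
  d=W[b]-W[a]; print(np.degrees(np.arctan2(d[1],d[0])))
```

```text
{'markin': array([602. ,  89.5,  76. ]), 'mark': array([617.5, 110.3,  76. ]), 'redin': array([619.2, 111.8,  61. ]), 'redout': array([630.4, 126.6,  61. ])}
markin 47.2 52.6; mark 73.2 52.8; redin 75.4 52.5; redout 93.9 52.6; 
markin 47.2 50.6; mark 73.2 51.5; redin 75.4 51.2; redout 94.0 51.6; 
markin 46.0 52.5; mark 71.9 52.8; redin 74.2 52.5; redout 92.7 52.5; 
53.306804275086144
52.883139316729896
```

{"name": "step_arm", "arguments": {
  "linear": [
    [-18,-38,0],
    [-37,-76,0],
    [-56,-115,0],
    [-75,-153,0],
    [-75,-153,0],
    [-75,-153,-30],
    [-75,-153,-70],
    [-75,-153,-92]
  ],
  "rot": [
    [0,0,-8],
    [0,0,-16],
    [0,0,-24],
    [0,0,-32],
    [0,0,-40],
    [0,0,-45],
    [0,0,-45],
    [0,0,-45]
  ]
}}

```text
time: 9.6
tcp_pos: [597.8, -87.0, 156.5]
tcp_rot: [[-0.296, 0.955, -0.003], [0.955, 0.296, 0.0], [0.001, -0.003, -1.0]]
force: [-0.5, -0.4, 0.0]
grip_width: -0.1
grasp_force: 0.0
```

{"name": "step_arm", "arguments": {
  "linear": [
    [0,0,0],
    [0,0,0],
    [0,0,0]
  ],
  "rot": [
    [0,0,0],
    [0,0,0],
    [0,0,0]
  ]
}}

```text
time: 9.9
tcp_pos: [601.2, -87.4, 160.7]
tcp_rot: [[-0.296, 0.955, 0.004], [0.955, 0.296, -0.001], [-0.002, 0.003, -1.0]]
force: [-0.1, -0.0, 0.1]
grip_width: -0.1
grasp_force: 0.0
```

```bash
cat > lev.py <<'E'
import sys; from h import *
c=np.array([544,-43.]); s=arm.state(); p=s['tcp_pos']; d=p[:2]-c
print(s['time'],p.round(1),'yaw',np.degrees(np.arctan2(s['tcp_rot'][1,0],s['tcp_rot'][0,0])).round(2),'F',s['force'].round(1))
r=np.hypot(*d); print('r',r.round(1),'theta if touching',(np.degrees(np.arctan2(d[1],d[0]))-np.degrees(np.arctan2(23.6,58))).round(1),'(full r 62.6)')
for a in map(float,sys.argv[1:]):
    t=np.radians(a); q=c+58*np.array([np.cos(t),np.sin(t)])-23.6*np.array([np.sin(t),-np.cos(t)]); print(a,(q-p[:2]).round(0))
E
python3 lev.py -70 -76 -82 -88 -94 -100 -106 -112
```

```text
9.9 [601.2 -87.4 160.7] yaw 107.21 F [-0.1 -0.   0.1]
r 72.4 theta if touching -60.0 (full r 62.6)
-70.0 [-15.  -2.]
-76.0 [-20.  -6.]
-82.0 [-26. -10.]
-88.0 [-32. -13.]
-94.0 [-38. -15.]
-100.0 [-44. -17.]
-106.0 [-50. -18.]
-112.0 [-57. -18.]
```

{"name": "step_arm", "arguments": {
  "linear": [
    [-15,-2,-3],
    [-20,-6,-3],
    [-26,-10,-3],
    [-32,-13,-3],
    [-38,-15,-3],
    [-44,-17,-3],
    [-50,-18,-3],
    [-57,-18,-3]
  ],
  "rot": [
    [0,0,0],
    [0,0,-3],
    [0,0,-9],
    [0,0,-15],
    [0,0,-21],
    [0,0,-27],
    [0,0,-33],
    [0,0,-39]
  ]
}}

```text
time: 10.7
tcp_pos: [545.4, -106.2, 158.0]
tcp_rot: [[0.376, 0.927, 0.007], [0.927, -0.376, -0.002], [0.001, 0.007, -1.0]]
force: [2.1, -1.7, -1.4]
grip_width: -0.2
grasp_force: 1.4
```

```bash
python3 lev.py -116 -120 -124 -128 -132 -135 -138 -142 -145
```

```text
10.7 [ 545.4 -106.2  158. ] yaw 67.94 F [ 2.1 -1.7 -1.4]
r 63.2 theta if touching -110.9 (full r 62.6)
-116.0 [-6.  1.]
-120.0 [-10.   1.]
-124.0 [-14.   2.]
-128.0 [-19.   3.]
-132.0 [-23.   4.]
-135.0 [-26.   5.]
-138.0 [-29.   7.]
-142.0 [-33.   9.]
-145.0 [-35.  11.]
```

{"name": "step_arm", "arguments": {
  "linear": [
    [-6,1,0],
    [-10,1,0],
    [-14,2,0],
    [-19,3,0],
    [-23,4,0],
    [-26,5,0],
    [-29,7,0],
    [-29,7,0]
  ],
  "rot": [
    [0,0,-4],
    [0,0,-8],
    [0,0,-12],
    [0,0,-16],
    [0,0,-20],
    [0,0,-23],
    [0,0,-26],
    [0,0,-26]
  ]
}}

```text
time: 11.5
tcp_pos: [515.7, -99.1, 157.7]
tcp_rot: [[0.741, 0.672, 0.005], [0.672, -0.741, -0.002], [0.002, 0.005, -1.0]]
force: [1.5, -1.5, 1.9]
grip_width: -0.1
grasp_force: 1.1
```

```bash
python3 lev.py -140 -142 -144 -146 -148
```

```text
11.5 [515.7 -99.1 157.7] yaw 42.19 F [ 1.5 -1.5  1.9]
r 62.9 theta if touching -138.9 (full r 62.6)
-140.0 [-1.  1.]
-142.0 [-3.  2.]
-144.0 [-5.  3.]
-146.0 [-7.  4.]
-148.0 [-8.  5.]
```

Not at the stop yet (low force); creep until the force rises.

{"name": "step_arm", "arguments": {
  "linear": [
    [-1,1,0],
    [-2,2,0],
    [-3,2,0],
    [-4,3,0],
    [-4,3,0],
    [-4,3,0]
  ],
  "rot": [
    [0,0,-1],
    [0,0,-2],
    [0,0,-3],
    [0,0,-4],
    [0,0,-4],
    [0,0,-4]
  ]
}}

```text
time: 12.1
tcp_pos: [512.4, -96.7, 156.6]
tcp_rot: [[0.787, 0.617, 0.005], [0.617, -0.787, -0.003], [0.002, 0.006, -1.0]]
force: [5.1, -5.8, 4.1]
grip_width: 0.2
grasp_force: 3.6
```

```bash
python3 lev.py -146 -148 -150 -152
```

```text
12.1 [512.4 -96.7 156.6] yaw 38.13 F [ 5.1 -5.8  4.1]
r 62.3 theta if touching -142.6 (full r 62.6)
-146.0 [-3.  2.]
-148.0 [-5.  3.]
-150.0 [-7.  4.]
-152.0 [-8.  6.]
```

{"name": "step_arm", "arguments": {
  "linear": [
    [-1,1,0],
    [-2,2,0],
    [-2,2,0],
    [-2,2,0]
  ],
  "rot": [
    [0,0,0],
    [0,0,-1],
    [0,0,-1],
    [0,0,-1]
  ]
}}

```text
time: 12.5
tcp_pos: [511.8, -96.3, 156.9]
tcp_rot: [[0.798, 0.603, 0.009], [0.603, -0.798, -0.007], [0.003, 0.011, -1.0]]
force: [7.8, -10.6, 1.6]
grip_width: 0.2
grasp_force: 6.5
```

```bash
python3 lev.py
```

```text
12.5 [511.8 -96.3 156.9] yaw 37.07 F [  7.8 -10.6   1.6]
r 62.3 theta if touching -143.3 (full r 62.6)
```

{"name": "step_arm", "arguments": {
  "linear": [
    [-1,1,0],
    [-2,2,0],
    [-2,2,0],
    [-2,2,0]
  ],
  "rot": [
    [0,0,0],
    [0,0,0],
    [0,0,0],
    [0,0,0]
  ]
}}

```text
time: 12.9
tcp_pos: [511.4, -95.8, 157.2]
tcp_rot: [[0.799, 0.602, 0.012], [0.602, -0.799, -0.01], [0.003, 0.016, -1.0]]
force: [11.8, -14.6, -1.5]
grip_width: 0.3
grasp_force: 9.3
```

{"name": "step_arm", "arguments": {
  "linear": [
    [6,-9,0],
    [12,-18,0],
    [12,-18,40],
    [12,-18,90],
    [12,-18,130],
    [12,-40,160],
    [12,-40,160],
    [12,-40,160]
  ],
  "rot": [
    [0,0,0],
    [0,0,0],
    [0,0,0],
    [0,0,0],
    [0,0,0],
    [0,0,0],
    [0,0,0],
    [0,0,0]
  ]
}}

```text
time: 13.7
tcp_pos: [517.8, -131.5, 314.9]
tcp_rot: [[0.797, 0.604, -0.001], [0.604, -0.797, 0.001], [-0.0, -0.002, -1.0]]
force: [0.1, -0.1, -0.9]
grip_width: 0.1
grasp_force: 0.0
```

```bash
python3 lev.py
python3 - <<'E'
from h import *
snap('wrist','w4')
p=cv2.imread('pics/w4.png'); cv2.imwrite('pics/w4b.png',cv2.resize(np.clip(p*1.2,0,255).astype('uint8'),(800,500),interpolation=cv2.INTER_CUBIC))
E
```

```text
13.7 [ 517.8 -131.5  314.9] yaw 37.14 F [ 0.1 -0.1 -0.9]
r 92.3 theta if touching -128.6 (full r 62.6)
{'fx': 307.7002180366638, 'fy': 307.7002180366638, 'cx': 319.9163772248379, 'cy': 198.5067392007836}
```

View pics/w4b.png

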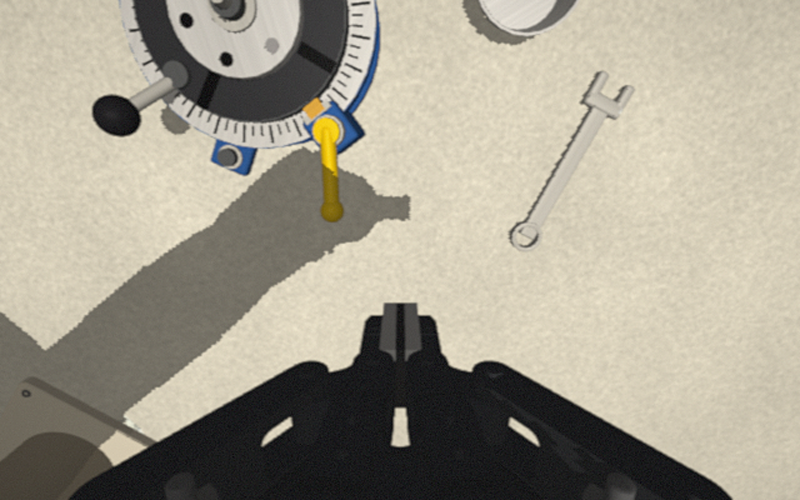

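Run:
```python
from h import *
e=world('w4',332/1.25,211/1.25,96); b=world('w4',116/1.25,115/1.25,102)
d=e[:2]-[544,-43]; print(e,np.hypot(*d),np.degrees(np.arctan2(d[1],d[0])))
d=b[:2]-[573.3,52]; print(b,np.hypot(*d),np.degrees(np.arctan2(d[1],d[0])))
```

```text
[497.7 -81.4  96. ] 60.15189107584234 -140.32858225445904
[464.9  76.3 102. ] 111.09027860258519 167.3649026441045
```

The lever is home: it swung about 69° and resisted 19 N at the stop. The ball sits at 167.4°, as the alignment needs, so I'm handing in.

```bash
python3 -c "
from plant import arm
print(arm.finish_job())"
```

```text
the job is handed in; nothing more can be done
None
```

The job is handed in: the index mark lined up with the red line to about 0.3° just before clamping, the clamp lever is pushed fully home, and the arm kept clear of the tin, screwdriver and wrench.

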